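Load the solder reel on the pay-out stand and snap its retaining clip on

TASK

Load the pay-out stand: lower the solder reel over the spindle, gently, until it sits flat on the plate, and let go of it. Then pick up the open spring clip and push it sideways into the spindle's groove just above the reel until it snaps fully home, without forcing it any harder than it needs, and leave it there. The spindle stands on a soft rubber mount and yields sideways as you push, so go by feel; leave the cutters, the tin and the tip cleaner where they are.

Things in the scene. Friction and masses are not known exactly. Their poses are not given: they have to be found in the camera images.
- reel: Solder reel standing on the bench: two white flanges 56 mm across, 5 mm thick, bright wire wound between (47 mm across); 46 mm high, bore 21 mm right through, about 0.25 kg. Origin: centre of its underside; z: its axis, up. Take it across the flanges from above.
- clip: Open spring clip of off-white plastic lying flat, about 22 g: a C-shaped jaw 25 mm wide, 4 mm thick (z 0 to 4 mm), two sprung arms, flared tips ending 12 mm ahead of the origin, and a finger tab behind. Origin: underside of the throat, where the groove's axis lies when home; x points out of the open mouth, y across the arms, z up. Home, its underside is 0 to 2.5 mm above the groove's lower edge.
- clip_tab (a point): Middle of the clip's upright finger tab, 25 mm behind the clip's origin and 16 mm above its underside. Tab: 20 mm long along the clip's x, 10 mm thick along its y, 32 mm high. Hold the clip here; pushed by the tab, the jaw tends to dip and rub on the reel.
- clip_mouth (a point): The mouth between the bumps inside the clip's arms, 4.5 mm ahead of its origin. The gap is 8 mm, the groove 12 mm thick, so the arms must spring apart: bumps meet groove with the origin 10 mm short of the axis; the push then climbs to 8 to 16 N and falls by several N as the clip jumps home, its back against the groove. Further pushing only bends the mount.
- stand: Pay-out stand screwed to the bench: square grey base 100 mm wide, 10 mm thick, a rubber mount, a round aluminium plate (66 mm across) and an upright steel spindle 18 mm thick, its bevelled top 66 mm above the plate. Origin: centre of the base's underside; z up. Its mount must not be loaded with more than 22 N sideways (17 mm of travel).
- plate_top (a point): Centre of the plate's upper face, on the spindle's axis, 40 mm above the bench: the reel's underside sits here. Plate and spindle ride together, upright, on the rubber mount: it yields about 0.77 mm per N sideways in any direction (6 to 12 mm before the clip snaps on), 0.12 mm per N down, and springs back. This point moves with them.
- groove (a point): Middle of the spindle's groove, on the axis, 48.8 mm above the plate; moves with the spindle. Groove: 12 mm thick, 6.5 mm wide (3.3 mm below this point to 3.2 mm above), between 18 mm thick shoulders. The seated reel's top face lies 2.8 mm below this point, 0.5 mm above the lower shoulder, so a clip laid flat on the reel slides straight in.
- tip_cleaner: Bystander: black waisted pot with brass wool in the top, 68 mm across, 57 mm high. Origin: centre of its underside.
- tin: Bystander: flat round tin with white lid, 62 mm across, 21 mm high. Origin: centre of its underside.
- cutters: Bystander: flush cutters lying flat, about 150 mm long, 11 mm thick. Origin: on the bench, behind the jaws' pivot; x points to the jaws, the handles reach 105 mm to -x.
There are look-alikes about, which are no part of the job. Leave any blue or pink look-alike of the reel alone.

How it is judged (in metres and radians):
On the way, in this order (a step that is already met when the one before it is completed fails the run):
1. the reel sits flat on the plate over the spindle and is let go (z of reel in the frame of plate_top between -0.002 and 0.003 m and horizontal distance between reel and plate_top below 0.004 m and angle between reel's own z axis and vertical below 0.06 rad and contact force between the fingers and reel below 0.2 N), for 0.2 s.
2. the clip is home in the groove (z of clip in the frame of groove between -0.0045 and 0.0006 m and horizontal distance between clip and groove below 0.0025 m and angle between clip's own z axis and vertical below 0.12 rad and z of reel in the frame of plate_top between -0.002 and 0.003 m and horizontal distance between reel and plate_top below 0.004 m and angle between reel's own z axis and vertical below 0.06 rad), for 0.2 s.
At the end, for the whole second after the job is handed in: Reel on the plate (height within 2-3 mm, 4 mm of the axis, upright to 0.06 rad); clip home (origin within 2.5 mm of the groove's axis, underside 0.6 mm above to 4.5 mm below the groove's middle, level to 0.12 rad); both released and at rest; each bystander within 20 mm of its place (all of step 2 and contact force between the fingers and reel below 0.2 N and contact force between the fingers and clip below 0.2 N and linear speed of each of reel, clip below 0.02 m/s and distance of each of tip_cleaner, tin, cutters from where it was at the start of the episode below 0.02 m); the robot touches nothing.
It fails at once if the mount is overstrained: the spindle is shoved more than 17 mm off its place (about 22 N) (distance of groove from where it was at the start of the episode above 0.017 m).
It fails at once if the clip is pressed on the reel with more than 25 N (contact force between clip and reel above 25 N).
It fails at once if the reel is rammed onto the stand (more than 40 N) (contact force between reel and stand above 40 N).
It fails at once if the reel is dropped (falls freely from more than about 8 mm) (linear speed of reel above 0.4 m/s and contact force between the fingers and reel below 0.1 N).
It fails at once if the cutters, the tin or the tip cleaner are knocked away (more than 20 mm) (distance of any of tip_cleaner, tin, cutters from where it was at the start of the episode above 0.02 m).
It also fails if it takes over 58 s, if anything falls off the work surface, if the arm or the gripper's body presses on something with over 40 N, if the wrist force passes 120 N, or if a joint passes its speed limit or range.

ROBOT

A 6-joint arm with a two-finger parallel gripper is mounted at the origin on the work surface. World frame = base frame: x ahead of the robot, y to its left, z up, the work surface at z = 0. Lengths are in mm, angles in degrees, forces in N, time in s.
With the tool pointing down it reaches from about 300 to 850 mm from the base axis. Payload 4.2 kg.
Tool frame: the origin (TCP) lies at the very end of the fingers, on their centre line; the grasp point (between the pads) lies 19 mm behind it; z points along the fingers, y is the line along which they close (so a half turn about z gives the same grasp; the last joint's range is limited). The gripper opens to 91 mm and grips with 3 to 60 N. Pads are 32 mm wide; open, the fingers measure 118 mm over their backs; the gripper's body (76 mm by 178 mm) begins 60 mm behind the grasp point.
Start: joints at [-71.906, 18.312, 89.639, -0, 72.044, -1.146], TCP at [189.48, -542.9, 213.976] pointing down, gripper open.
Joint ranges: [-177.97, 177.97], [-48.28, 115.42], [12.27, 149.76], [-77.06, 257.06], [2.81, 150.46], [-146.56, 146.56]. Speed limits (degrees/s): [147.25, 147.25, 180, 180, 180, 180].

INTERFACE

Orientations are given as [roll, pitch, yaw] about the fixed x, y, z axes, in that order (R = Rz(yaw) Ry(pitch) Rx(roll)).
In Python, from workcell import env, eyes gives the robot as it stands.
- The arm moves only by the tool send_rows, never from a script. Its argument "targets" is text: rows parted by semicolons, each of 7 numbers parted by spaces: the shift along the tool's x, y, z in m, then the turn, a rotation vector about the tool's x, y, z in degrees, then the opening in per cent of the stroke, from 0 (shut) to 100 (fully open). A call has 1 to 12 rows; each row is the pose to reach, as a shift and turn from the pose commanded when the call began, along the tool's axes at that moment; what a row does not reach only later rows make up. A row lasts 1/12 s, in which the tool goes at most 41.7 mm and 7.16 degrees, less where a joint would pass 70% of its speed; a pose out of reach is approached as far as the arm can. A call with a gripper value outside its range is refused whole. The fingers move at their own pace and stop on an object; "grip_force" is the grip in N (left out, the last holds). Time passes only in rows, so rows that repeat a pose let the fingers close. It gives the time, the measured TCP pose, the force, the opening and the grip force at its end, in the units of the state.
- env.state(): the state, without advancing time (a new reading comes with each control period).
- eyes.grab_frame(name): name is "side" or "top"; returns a dict with "image" (480x640x3 uint8, blue, green, red), "fovy" (degrees; the focal length in pixels is half the picture's height over the tangent of half this angle, whatever the lens; pixels are square), "cx", "cy" (the principal point, pixels), "eye" and "attitude" of the camera in the world. Camera axes: x right, y up, looking along -z (the intrinsics and any distortion apply to the point x, -y, -z); pixel columns grow to the right and rows downward; lengths in mm; the calibration is good to about 2 mm. A picture is of the moment at which its call begins. There is no depth.
- env.job_done(): hands the job in; it is judged then, once.
The state is a dict: "time_s": time; "qpos": joint angles; "qvel": joint speeds; "effort": joint torques, N m; "ee_pos": TCP position; "ee_rot": TCP orientation; "force": force on the tool from outside, world axes, zero at the start; "torque": the same for the moment, N m; "gripper_width": finger opening in mm; "gripper_force": force on a finger pad.
Only numpy, scipy, OpenCV 4.12 (cv2) and the standard library are available. Lean on these libraries where they do the work, as an engineer would, in place of code of your own. Each camera call takes 0.05 s, during which the arm holds its last target. There are 200 camera calls.

## Working session

There is one attempt and no reset: what is moved stays moved. The work goes in short steps, Python scripts to look and compute and a tool call to move; the robot and the scene stay as the last step left them, time stands still between calls to the robot, and variables do not carry over. Pictures are saved under pics/ and viewed, at most 10 in all, crops included, and the job is handed in when it is done.

Besides the shell and the picture viewer there is one more tool, called after ">>>" as name(argument=value, ...), one argument or row to a line, values as JSON. send_rows: Moves the arm, as the interface text tells. Its arguments: {"type":"object","properties":{"targets":{"type":"string"},"grip_force":{"type":"number"}},"required":["targets"]}

```bash
mkdir -p pics
python3 - <<'E'
from workcell import env, eyes
import cv2,numpy as np
for n in("side","top"):
    f=eyes.grab_frame(n); cv2.imwrite(f"pics/{n}0.png",f["image"]); print(n,{k:v for k,v in f.items() if k!="image"})
print(env.state())
E
```

```text
side {'fovy': 44.809110136766314, 'cx': 318.7115276762376, 'cy': 235.79495980808514, 'eye': array([ 348.49865854, -830.80342156,  622.81521496]), 'attitude': array([ 57.79048298,  -1.26561898, -13.28397195])}
top {'fovy': 52.8176542231676, 'cx': 312.36256717053175, 'cy': 234.239760260508, 'eye': array([ 466.91667657,   23.77714275, 1065.85049987]), 'attitude': array([  6.02419999,  -1.39532099, -88.7512388 ])}
{'time_s': 0.1, 'qpos': array([-7.19049463e+01,  1.83493615e+01,  8.96988579e+01,  2.45986594e-04,
        7.20446883e+01, -1.14675663e+00]), 'qvel': array([ 0.09026749, -0.10413857, -0.19508509,  0.02291514, -0.08768396,
        0.00959809]), 'effort': array([-5.47823674e-04, -4.13333845e+01, -2.32510239e+01,  7.27976183e-02,
        4.21557063e-02, -5.80394544e-05]), 'ee_pos': array([ 189.34882704, -542.45266886,  213.194273  ]), 'ee_rot': array([-1.79907116e+02, -2.09322996e-03,  1.92417326e+01]), 'force': array([ 0.39392095, -0.77331207, -0.19969913]), 'torque': array([-0.01158959, -0.0101208 ,  0.01212659]), 'gripper_force': 0.0, 'gripper_width': 91.0446670080367}
```

View pics/top0.png

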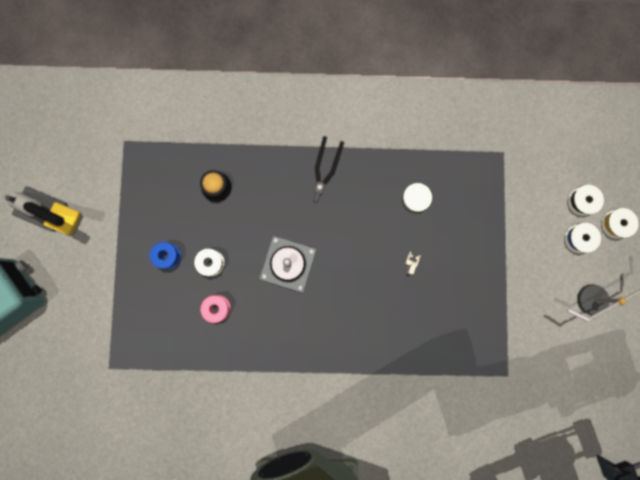

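View pics/side0.png

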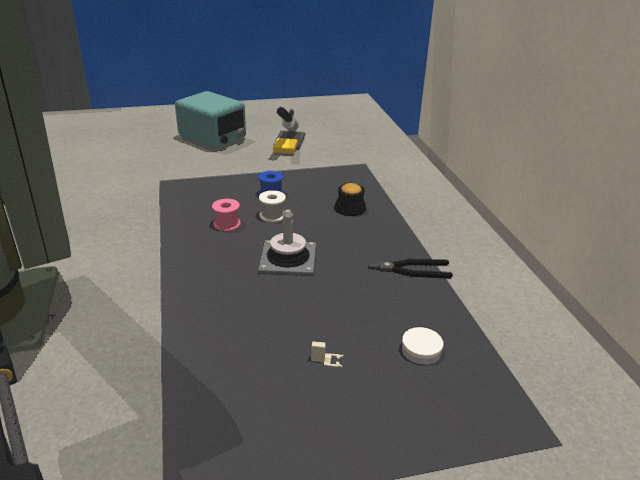

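Top view: the candidates for the reel are white (209,262), blue (165,256), pink (215,309), the tin (418,198) and spare reels off the mat (586,200), (583,238) and (620,222). I choose the white one on the mat at (209,262). The stand is at (288,263) and the clip at (413,263). Side view: reel (272,206), spindle (288,215), clip tab (318,352). Next I check with close crops and measure.

```bash
cat > h.py <<'E'
from workcell import env, eyes
import cv2,numpy as np
from scipy.spatial.transform import Rotation as R
class Cam:
    def __init__(s,n):
        f=eyes.grab_frame(n); s.im=f["image"]; s.f=240/np.tan(np.radians(f["fovy"]/2)); s.c=np.array([f["cx"],f["cy"]])
        s.e=np.array(f["eye"]); s.R=R.from_euler('xyz',f["attitude"],degrees=True).as_matrix()
    def ray(s,p): d=s.R@np.array([(p[0]-s.c[0])/s.f,-(p[1]-s.c[1])/s.f,-1]); return d/np.linalg.norm(d)
    def at(s,p,z): d=s.ray(p); return s.e+d*(z-s.e[2])/d[2]
    def proj(s,P): q=s.R.T@(np.array(P,float)-s.e); return s.c+s.f*np.array([q[0],-q[1]])/-q[2]
def tri(a,p,b,q):
    da,db=a.ray(p),b.ray(q); t=np.linalg.lstsq(np.c_[da,-db],b.e-a.e,rcond=None)[0]
    A,B=a.e+t[0]*da,b.e+t[1]*db; return (A+B)/2,np.linalg.norm(A-B)
def blobs(im,roi,lo,hi,amin=15):
    x0,y0,x1,y1=roi; h=cv2.cvtColor(im,cv2.COLOR_BGR2HSV)[y0:y1,x0:x1]
    m=cv2.inRange(h,np.array(lo),np.array(hi)); cs,_=cv2.findContours(m,cv2.RETR_EXTERNAL,cv2.CHAIN_APPROX_NONE)
    return [c+[x0,y0] for c in cs if cv2.contourArea(c)>amin]
def rings(P,r): a=np.linspace(0,2*np.pi,60); return [np.array(P)+[r*np.cos(t),r*np.sin(t),0] for t in a]
E
python3 - <<'E'
from h import *
T,S=Cam("top"),Cam("side")
for n,C,roi in(("reelT",T,(185,240,235,285)),("reelS",S,(250,185,292,228)),("plateT",T,(262,238,315,290)),("plateS",S,(262,230,315,265)),("clipT",T,(395,240,430,285)),("clipS",S,(300,335,350,375))):
    for c in blobs(C.im,roi,(0,0,150),(179,90,255)):
        (x,y),(a,b),t=cv2.fitEllipse(c); m=cv2.moments(c); print(n,cv2.contourArea(c),"ell",np.round([x,y,a,b,t],1),"cent",round(m['m10']/m['m00'],1),round(m['m01']/m['m00'],1), "top ray",np.round(C.at((x,y),46 if 'reel' in n else 40 if 'plate' in n else 4),1))
L=lambda im,r,k:cv2.resize(im[r[1]:r[3],r[0]:r[2]],(400,300),interpolation=cv2.INTER_CUBIC)
o=np.vstack([np.hstack([L(T.im,(393,246,433,276),0),L(S.im,(302,336,350,372),0)]),np.hstack([L(T.im,(200,232,320,322),0),L(S.im,(230,180,330,255),0)])])
cv2.imwrite("pics/crop1.png",o)
E
```

```text
reelT 608.0 ell [208.2 261.7  26.8  29.1  78.9] cent 208.2 261.7 top ray [511.8 218.6  46. ]
reelS 255.5 ell [271.9 196.9  12.5  26.4  89.4] cent 271.9 196.9 top ray [510.9 223.8  46. ]
plateT 20.5 ell [299.7 286.7   4.9   5.7  37.2] cent 299.7 286.7 top ray [463.9  25.4  40. ]
plateT 19.0 ell [264.  275.7   4.6   5.8   0. ] cent 264.0 275.6 top ray [485.3 101.3  40. ]
plateT 737.0 ell [287.2 263.1  30.5  30.8  38.3] cent 287.2 263.1 top ray [513.   53.2  40. ]
plateT 66.0 ell [307.8 253.5  10.5  15.1 165.3] cent 308.6 253.1 top ray [534.3  10.   40. ]
plateT 21.5 ell [275.4 240.4   5.1   5.7  45. ] cent 275.4 240.4 top ray [560.7  79.6  40. ]
plateS 366.0 ell [287.5 242.   17.8  34.6  90.3] cent 287.8 243.0 top ray [512.3  57.1  40. ]
clipT 122.5 ell [412.1 262.1  11.5  20.5  10.2] cent 411.9 263.3 top ray [ 523.  -221.2    4. ]
clipS 93.0 ell [333.1 359.5  11.6  21.5  95.3] cent 330.6 359.2 top ray [ 529.1 -219.     4. ]
clipS 50.0 ell [318.1 343.9   5.   15.5  94.5] cent 317.9 343.9 top ray [ 514.8 -181.7    4. ]
```

View pics/crop1.png

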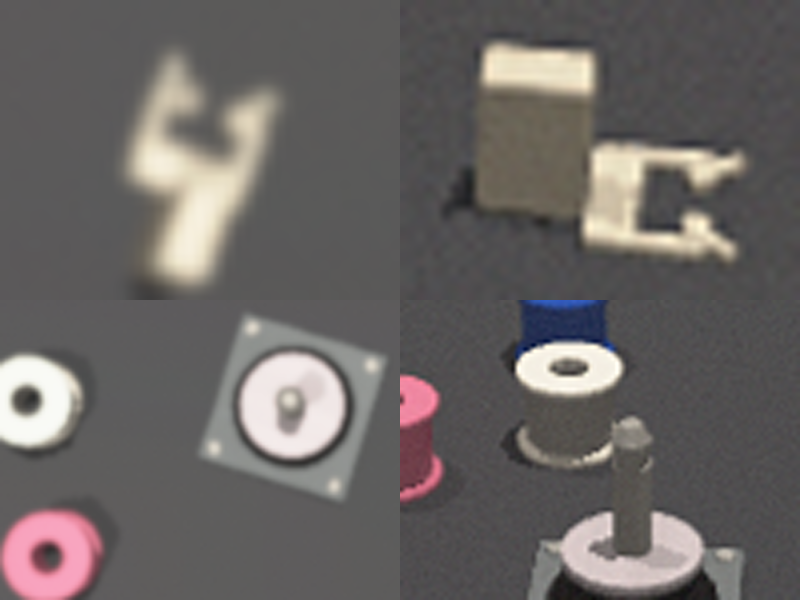

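The crops confirm the white reel with its open bore, the stand with its spindle, and the clip with its mouth towards +x. Now I work out the numbers.

```bash
cat >> h.py <<'E'
def rel(p,yaw):  # shift & turn in tool axes to reach TCP p pointing down at yaw (from measured pose)
    s=env.state(); A=R.from_euler('xyz',s['ee_rot'],degrees=True); B=R.from_euler('xyz',[180,0,yaw],degrees=True)
    print("t",s['time_s'],"at",np.round(s['ee_pos'],1),np.round(s['ee_rot'],1),"shift m",np.round(A.inv().apply(np.array(p)-s['ee_pos'])/1e3,4),"turn",np.round((A.inv()*B).as_rotvec(degrees=True),2))
E
python3 - <<'E'
from h import *
T,S=Cam("top"),Cam("side")
# reel bore (dark) in top & side
for n,C,roi,z in(("boreT",T,(200,254,217,271),46),("boreS",S,(262,191,282,203),46)):
    for c in blobs(C.im,roi,(0,0,0),(179,255,150),8):
        (x,y),_,_=cv2.fitEllipse(c); print(n,cv2.contourArea(c),round(x,1),round(y,1),np.round(C.at((x,y),z),1))
for c in blobs(T.im,(140,235,190,275),(105,100,60),(125,255,255),100): print("blueT",np.round(T.at(cv2.fitEllipse(c)[0],46),1))
# spindle top
print("spin top px T",T.proj([513,54,106]),"S",S.proj([513,54,106]))
print("tri spindle top", tri(T,(286.6,261.0),S,(287.9,213)))
for z,a,b in((32,(412.0,271),(318,343.9)),(3,(415.2,253.8),(342.3,360.6))): print("clip",z,np.round(T.at(a,z),1),np.round(S.at(b,z),1))
c=[c for c in blobs(S.im,(300,335,350,375),(0,0,150),(179,90,255)) if cv2.contourArea(c)<70][0]
b=cv2.boxPoints(cv2.minAreaRect(c)); print("tab top corners",[np.round(S.at(p,32),1)[:2].tolist() for p in b])
rel([511.5,220.5,130],90)
E
```

```text
boreT 44.5 207.6 261.7 [511.9 220.   46. ]
boreS 20.0 272.0 196.6 [511.3 225.1  46. ]
blueT [523.4 310.2  46. ]
spin top px T [285.85217595 261.54774973] S [288.00806028 211.74502252]
tri spindle top (array([513.3932501 ,  52.73302057, 104.15156074]), np.float64(1.6533323266453868))
clip 32 [ 502.5 -214.5   32. ] [ 507.2 -210.9   32. ]
clip 3 [ 541.7 -228.3    3. ] [ 542.2 -223.2    3. ]
tab top corners [[497.1, -213.1], [500.1, -202.7], [517.5, -208.9], [514.3, -219.2]]
t 0.3 at [ 189.4 -542.7  213.7] [-180.     0.    19.2] shift m [ 0.5556 -0.6144  0.084 ] turn [-3.000e-02 -2.000e-02 -7.076e+01]
```

>>> send_rows(
  targets="0.5556 -0.6144 0.02 0 0 -70.8 100;0.5556 -0.6144 0.02 0 0 -70.8 100;0.5556 -0.6144 0.02 0 0 -70.8 100;0.5556 -0.6144 0.02 0 0 -70.8 100;0.5556 -0.6144 0.02 0 0 -70.8 100;0.5556 -0.6144 0.02 0 0 -70.8 100;0.5556 -0.6144 0.02 0 0 -70.8 100;0.5556 -0.6144 0.02 0 0 -70.8 100;0.5556 -0.6144 0.02 0 0 -70.8 100;0.5556 -0.6144 0.02 0 0 -70.8 100;0.5556 -0.6144 0.02 0 0 -70.8 100;0.5556 -0.6144 0.02 0 0 -70.8 100",
  grip_force=15,
)

```text
time_s: 1.3
ee_pos: [384.2, -80.4, 202.2]
ee_rot: [179.9, 0.0, 90.0]
force: [1.4, -0.6, -1.0]
gripper_width: 91.9
gripper_force: 0.0
```

```bash
python3 -c "
from h import *
rel([511.5,220.5,4],90)"
```

```text
t 1.3 at [384.2 -80.4 202.2] [179.9   0.   90. ] shift m [0.3009 0.1273 0.1982] turn [0.07 0.02 0.04]
```

>>> send_rows(
  targets="0.301 0.127 0.05 0 0 0 100;0.301 0.127 0.05 0 0 0 100;0.301 0.127 0.05 0 0 0 100;0.301 0.127 0.05 0 0 0 100;0.301 0.127 0.05 0 0 0 100;0.301 0.127 0.05 0 0 0 100;0.301 0.127 0.05 0 0 0 100;0.301 0.127 0.05 0 0 0 100;0.301 0.127 0.1 0 0 0 100;0.301 0.127 0.13 0 0 0 100;0.301 0.127 0.13 0 0 0 100;0.301 0.127 0.13 0 0 0 100",
)

```text
time_s: 2.3
ee_pos: [509.2, 218.2, 70.5]
ee_rot: [-179.7, 0.1, 90.1]
force: [-0.0, 0.4, 0.5]
gripper_width: 91.3
gripper_force: 0.0
```

```bash
python3 -c "
from h import *
rel([511.5,220.5,4],90)
T,S=Cam('top'),Cam('side')
cv2.imwrite('pics/a.png',np.hstack([cv2.resize(T.im[220:300,150:270],(400,267)),cv2.resize(S.im[120:240,200:340],(400,343))[:267]]))"
```

```text
t 2.3 at [509.2 218.2  70.5] [-1.797e+02  1.000e-01  9.010e+01] shift m [0.0024 0.0026 0.0665] turn [-0.26  0.11  0.05]
```

View pics/a.png

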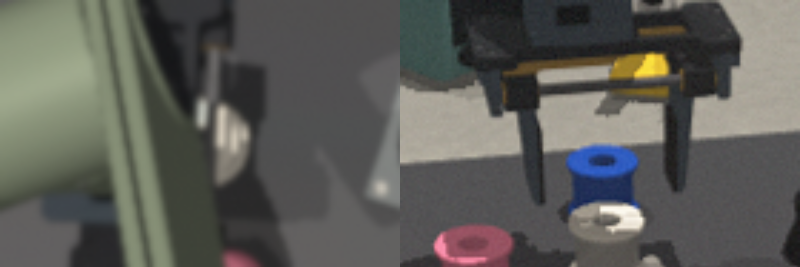

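The gripper is straddling the white reel; the fingers are at (535,180) and (680,170) in the crop, clear of the blue one. Descending.

>>> send_rows(
  targets="0.001 0.001 0.02 0 0 0 100;0.001 0.001 0.04 0 0 0 100;0.001 0.001 0.055 0 0 0 100;0.001 0.001 0.062 0 0 0 100;0.001 0.001 0.0665 0 0 0 100;0.001 0.001 0.0665 0 0 0 100;0.001 0.001 0.0665 0 0 0 100",
)

```text
time_s: 2.98
ee_pos: [512.8, 219.9, 6.8]
ee_rot: [179.9, -0.1, 90.0]
force: [0.5, 0.0, 0.0]
gripper_width: 91.4
gripper_force: 0.0
```

```bash
python3 -c "
from h import *
rel([511.5,220.5,4],90)"
```

```text
t 2.9833 at [512.8 219.9   6.8] [ 1.799e+02 -1.000e-01  9.000e+01] shift m [ 0.0005 -0.0013  0.0028] turn [ 0.15 -0.06  0.02]
```

>>> send_rows(
  targets="0 -0.001 0.002 0 0 0 100;0 -0.001 0.002 0 0 0 0;0 -0.001 0.002 0 0 0 0;0 -0.001 0.002 0 0 0 0;0 -0.001 0.002 0 0 0 0;0 -0.001 0.002 0 0 0 0;0 -0.001 0.002 0 0 0 0;0 -0.001 0.002 0 0 0 0;0 -0.001 0.002 0 0 0 0",
  grip_force=20,
)

```text
time_s: 3.73
ee_pos: [510.7, 219.7, 3.4]
ee_rot: [180.0, 0.0, 90.0]
force: [0.3, -0.6, 0.4]
gripper_width: 55.7
gripper_force: 20.0
```

>>> send_rows(
  targets="0 0 -0.01 0 0 0 0;0 0 -0.03 0 0 0 0;0 0 -0.06 0 0 0 0;0 0 -0.1 0 0 0 0;0 0 -0.12 0 0 0 0;0 0 -0.12 0 0 0 0",
)

```text
time_s: 4.23
ee_pos: [513.6, 220.9, 128.8]
ee_rot: [179.4, -0.2, 90.0]
force: [0.3, -0.3, -2.6]
gripper_width: 55.5
gripper_force: 20.0
```

```bash
python3 -c "
from h import *
for i in range(3): rel([512.8,53.2,4+40+85],90); env.state() 
S=Cam('side'); cv2.imwrite('pics/b.png',cv2.resize(S.im[80:260,180:420],(640,480)))
rel([512.8,53.2,4+40+85],90)"
```

```text
t 4.2333 at [513.6 220.9 128.8] [179.4  -0.2  90. ] shift m [-0.1677 -0.0009 -0.0008] turn [ 0.56 -0.23  0.04]
t 4.2333 at [513.6 220.9 128.8] [179.4  -0.2  90. ] shift m [-0.1677 -0.0009 -0.0008] turn [ 0.56 -0.23  0.04]
t 4.2333 at [513.6 220.9 128.8] [179.4  -0.2  90. ] shift m [-0.1677 -0.0009 -0.0008] turn [ 0.56 -0.23  0.04]
t 4.2833 at [511.9 220.2 125.9] [ 1.797e+02 -1.000e-01  9.000e+01] shift m [-0.167   0.0008 -0.0034] turn [ 0.29 -0.11  0.04]
```

View pics/b.png

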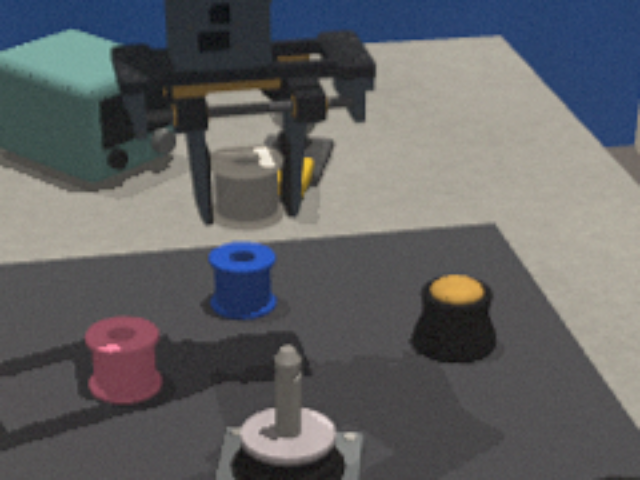

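The white reel is held upright at (247,185) in the crop and the spindle is free. Moving over it.

>>> send_rows(
  targets="-0.03 0.001 0 0 0 0 0;-0.065 0.001 0 0 0 0 0;-0.1 0.001 0 0 0 0 0;-0.13 0.001 0 0 0 0 0;-0.15 0.001 0 0 0 0 0;-0.162 0.001 0 0 0 0 0;-0.167 0.001 0 0 0 0 0;-0.167 0.001 0 0 0 0 0;-0.167 0.001 0 0 0 0 0",
)

```text
time_s: 5.03
ee_pos: [511.5, 53.4, 122.8]
ee_rot: [-179.9, -0.0, 90.0]
force: [-0.4, -0.8, -2.3]
gripper_width: 55.9
gripper_force: 20.0
```

Run:
```python
from h import *
for i in range(3):
    S=Cam('side'); rel([512.9,53.2,120],90)
T=Cam('top')
o=np.hstack([cv2.resize(T.im[225:300,240:340],(400,300)),cv2.resize(S.im[150:270,230:350],(400,400))[:300]]); cv2.imwrite('pics/c.png',o)
```

```text
t 5.0833 at [511.6  53.7 122.9] [-180.    -0.    90.1] shift m [-0.0005  0.0013  0.0029] turn [-0.05 -0.03  0.08]
t 5.1333 at [511.7  53.8 123.1] [-180.    -0.    90.1] shift m [-0.0006  0.0012  0.0031] turn [-0.03 -0.02  0.11]
t 5.1833 at [511.7  53.8 123.2] [-180.    -0.    90.1] shift m [-0.0006  0.0012  0.0032] turn [-0.02 -0.01  0.12]
```

View pics/c.png

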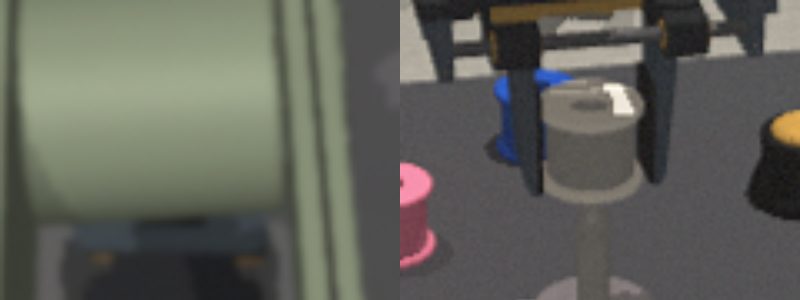

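The reel hangs over the spindle, columns 592 against 593 in the crop. Lowering slowly while watching the force.

>>> send_rows(
  targets="0 0.001 0.005 0 0 0 0;0 0.001 0.01 0 0 0 0;0 0.001 0.013 0 0 0 0;0 0.001 0.015 0 0 0 0;0 0.001 0.017 0 0 0 0;0 0.001 0.019 0 0 0 0;0 0.001 0.021 0 0 0 0;0 0.001 0.021 0 0 0 0",
)

```text
time_s: 5.9
ee_pos: [512.5, 52.6, 102.0]
ee_rot: [-180.0, 0.0, 90.0]
force: [-0.1, 0.6, -3.0]
gripper_width: 55.8
gripper_force: 20.0
```

>>> send_rows(
  targets="0 0 0.002 0 0 0 0;0 0 0.004 0 0 0 0;0 0 0.006 0 0 0 0;0 0 0.009 0 0 0 0;0 0 0.012 0 0 0 0;0 0 0.015 0 0 0 0;0 0 0.018 0 0 0 0;0 0 0.021 0 0 0 0;0 0 0.021 0 0 0 0",
)

```text
time_s: 6.65
ee_pos: [512.3, 52.6, 80.6]
ee_rot: [-179.9, 0.0, 90.0]
force: [0.5, 0.4, -2.6]
gripper_width: 55.3
gripper_force: 20.0
```

>>> send_rows(
  targets="0 0 0.004 0 0 0 0;0 0 0.008 0 0 0 0;0 0 0.012 0 0 0 0;0 0 0.016 0 0 0 0;0 0 0.02 0 0 0 0;0 0 0.024 0 0 0 0;0 0 0.028 0 0 0 0;0 0 0.031 0 0 0 0;0 0 0.033 0 0 0 0;0 0 0.033 0 0 0 0",
)

```text
time_s: 7.48
ee_pos: [512.5, 52.7, 47.9]
ee_rot: [-179.9, 0.0, 90.0]
force: [0.3, 0.2, -4.0]
gripper_width: 55.6
gripper_force: 20.0
```

>>> send_rows(
  targets="0 0 0.0007 0 0 0 0;0 0 0.0014 0 0 0 0;0 0 0.002 0 0 0 0;0 0 0.0025 0 0 0 0;0 0 0.0025 0 0 0 0;0 0 0.0025 0 0 0 0",
)

```text
time_s: 7.98
ee_pos: [512.8, 52.7, 45.9]
ee_rot: [180.0, 0.0, 90.0]
force: [-0.7, 0.2, -2.3]
gripper_width: 55.3
gripper_force: 20.0
```

>>> send_rows(
  targets="0 0 0.0005 0 0 0 0;0 0 0.001 0 0 0 0;0 0 0.0015 0 0 0 0;0 0 0.0015 0 0 0 0",
)

```text
time_s: 8.32
ee_pos: [512.7, 52.7, 44.3]
ee_rot: [-180.0, 0.0, 90.0]
force: [-0.2, -0.0, -2.3]
gripper_width: 55.5
gripper_force: 20.0
```

>>> send_rows(
  targets="0 0 0.0005 0 0 0 0;0 0 0.001 0 0 0 0;0 0 0.001 0 0 0 0",
)

```text
time_s: 8.57
ee_pos: [512.8, 52.7, 43.3]
ee_rot: [180.0, 0.0, 90.0]
force: [-0.0, -0.3, -1.5]
gripper_width: 55.6
gripper_force: 20.0
```

>>> send_rows(
  targets="0 0 0.0004 0 0 0 0;0 0 0.0008 0 0 0 0;0 0 0.0008 0 0 0 0;0 0 0.0008 0 0 0 0",
)

```text
time_s: 8.9
ee_pos: [513.0, 52.7, 42.9]
ee_rot: [180.0, 0.0, 90.0]
force: [-0.2, -0.4, 1.5]
gripper_width: 55.1
gripper_force: 20.0
```

>>> send_rows(
  targets="0 0 0 0 0 0 60;0 0 0 0 0 0 100;0 0 0 0 0 0 100;0 0 0 0 0 0 100;0 0 0 0 0 0 100;0 0 0 0 0 0 100;0 0 -0.01 0 0 0 100;0 0 -0.03 0 0 0 100;0 0 -0.06 0 0 0 100;0 0 -0.1 0 0 0 100;0 0 -0.13 0 0 0 100;0 0 -0.13 0 0 0 100",
)

```text
time_s: 9.9
ee_pos: [516.9, 53.1, 179.9]
ee_rot: [179.2, -0.1, 90.0]
force: [1.7, 0.2, -0.0]
gripper_width: 91.2
gripper_force: 0.0
```

Run:
```python
from h import *
S=Cam('side')
# clip tab ~ (505.5,-212.5); go for TCP 4mm further back along clip x (yaw -20)
yaw=-20; d=np.array([np.cos(np.radians(yaw)),np.sin(np.radians(yaw))])
t=np.array([505.5,-212.5])-5*d; print(t)
rel([*t,100],yaw)
cv2.imwrite('pics/d.png',cv2.resize(S.im[160:280,220:380],(640,480)))
```

```text
[ 500.8015369  -210.78989928]
t 9.95 at [515.1  52.9 176.8] [179.5  -0.   90. ] shift m [-0.2637 -0.0152  0.0765] turn [  0.31  -0.51 110.04]
```

View pics/d.png

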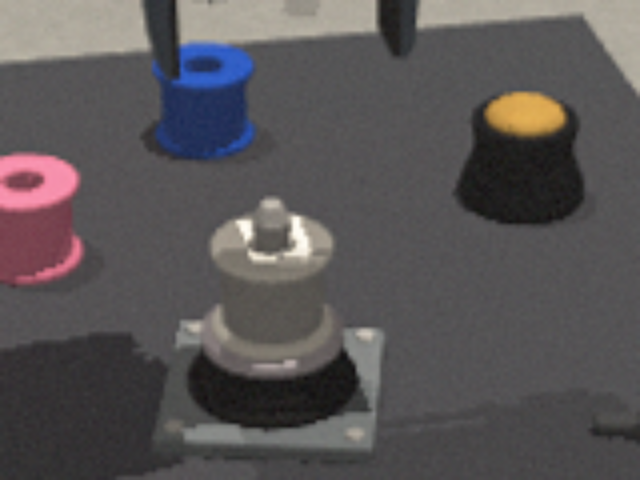

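The reel sits flat on the plate at (272,290), with the spindle top showing through. Off to the clip.

>>> send_rows(
  targets="-0.2637 -0.0142 0.01 0 0 110 100;-0.2637 -0.0142 0.04 0 0 110 100;-0.2637 -0.0142 0.07 0 0 110 100;-0.2637 -0.0142 0.07 0 0 110 100;-0.2637 -0.0142 0.07 0 0 110 100;-0.2637 -0.0142 0.07 0 0 110 100;-0.2637 -0.0142 0.07 0 0 110 100;-0.2637 -0.0142 0.07 0 0 110 100;-0.2637 -0.0142 0.07 0 0 110 100;-0.2637 -0.0142 0.07 0 0 110 100;-0.2637 -0.0142 0.07 0 0 110 100;-0.2637 -0.0142 0.07 0 0 110 100",
)

```text
time_s: 10.95
ee_pos: [497.8, -210.8, 101.6]
ee_rot: [-179.9, 0.1, 3.7]
force: [-1.1, 0.3, 0.4]
gripper_width: 91.5
gripper_force: 0.0
```

Run:
```python
from h import *
rel([500.8,-210.8,50],-20)
```

```text
t 10.95 at [ 497.8 -210.8  101.6] [-1.799e+02  1.000e-01  3.700e+00] shift m [0.0032 0.0003 0.0516] turn [-0.04  0.14 23.72]
```

>>> send_rows(
  targets="0.002 0 0.01 0 0 7 80;0.002 0 0.02 0 0 14 60;0.002 0 0.03 0 0 21 40;0.002 0 0.05 0 0 24 40;0.002 0 0.05 0 0 24 40;0.002 0 0.05 0 0 24 40",
)

```text
time_s: 11.45
ee_pos: [499.4, -210.3, 51.3]
ee_rot: [-180.0, 0.2, -19.8]
force: [0.0, -0.1, -0.1]
gripper_width: 54.0
gripper_force: 0.0
```

Run:
```python
from h import *
rel([500.8,-210.8,5],-20)
S=Cam('side'); T=Cam('top')
cv2.imwrite('pics/e.png',np.hstack([cv2.resize(T.im[240:285,385:445],(400,300)),cv2.resize(S.im[310:385,280:380],(400,300))]))
```

```text
t 11.45 at [ 499.4 -210.3   51.3] [-180.     0.2  -19.8] shift m [0.0017 0.     0.0463] turn [-0.01  0.23  0.19]
```

View pics/e.png

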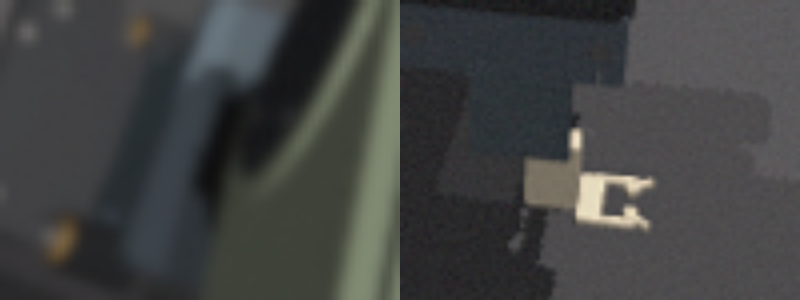

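The near finger covers the tab in the side crop, its front edge around (572,110) in line with the tab's front face, and the jaw is clear of it. Descending and gripping.

>>> send_rows(
  targets="0.001 0 0.015 0 0 0 40;0.001 0 0.03 0 0 0 40;0.001 0 0.04 0 0 0 40;0.001 0 0.045 0 0 0 40;0.001 0 0.0465 0 0 0 40;0.001 0 0.0465 0 0 0 40;0.001 0 0.0465 0 0 0 0;0.001 0 0.0465 0 0 0 0;0.001 0 0.0465 0 0 0 0;0.001 0 0.0465 0 0 0 0;0.001 0 0.0465 0 0 0 0;0.001 0 0.0465 0 0 0 0",
  grip_force=45,
)

```text
time_s: 12.55
ee_pos: [501.9, -211.4, 6.5]
ee_rot: [180.0, -0.0, -19.9]
force: [0.4, -0.2, 2.3]
gripper_width: 9.8
gripper_force: 45.0
```

>>> send_rows(
  targets="0 0 0 0 0 0 0;0 0 0 0 0 0 0;0 0 0 0 0 0 0;0 0 0 0 0 0 0",
)

```text
time_s: 12.88
ee_pos: [501.9, -211.4, 6.4]
ee_rot: [180.0, -0.0, -19.9]
force: [-1.8, 0.4, 5.8]
gripper_width: 9.9
gripper_force: 45.0
```

Run:
```python
from h import *
S=Cam('side'); rel([500.8,-210.8,150],-20)
cv2.imwrite('pics/f.png',cv2.resize(S.im[310:385,280:380],(800,600),interpolation=cv2.INTER_CUBIC))
```

```text
t 12.9333 at [ 501.9 -211.3    6.5] [180.   -0.  -19.9] shift m [-1.100e-03 -1.000e-04 -1.435e-01] turn [ 0.01 -0.04  0.1 ]
```

View pics/f.png

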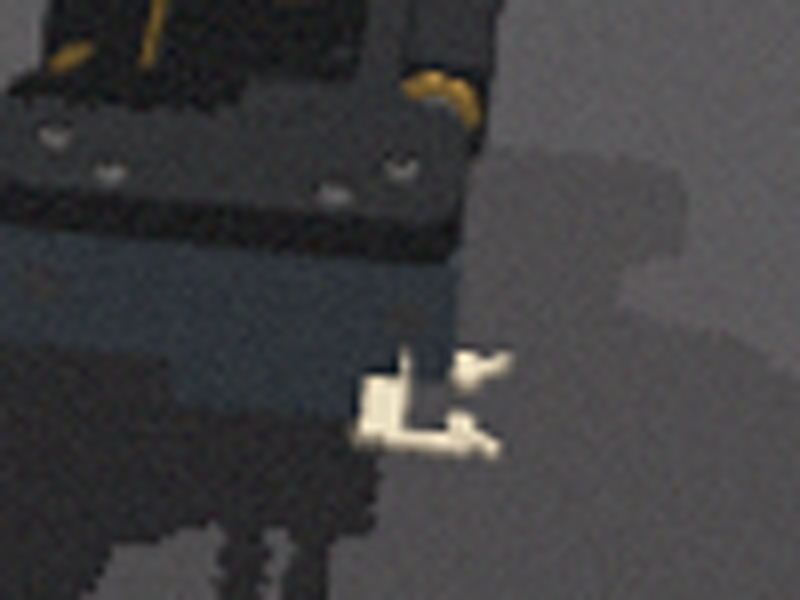

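The grip width of 9.9 mm matches the tab, and the jaw lies level at (430,400). Lifting and carrying to the start of the push.

>>> send_rows(
  targets="0 0 -0.01 0 0 0 0;0 0 -0.03 0 0 0 0;0 0 -0.06 0 0 0 0;-0.02 -0.033 -0.09 0 0 -3 0;-0.042 -0.068 -0.12 0 0 -6 0;-0.063 -0.103 -0.124 0 0 -10 0;-0.084 -0.138 -0.124 0 0 -14 0;-0.105 -0.172 -0.124 0 0 -17 0;-0.124 -0.203 -0.124 0 0 -20 0;-0.138 -0.225 -0.124 0 0 -20 0;-0.142 -0.232 -0.124 0 0 -20 0;-0.142 -0.232 -0.124 0 0 -20 0",
)

```text
time_s: 13.93
ee_pos: [446.5, 57.0, 130.3]
ee_rot: [-180.0, 0.0, 0.3]
force: [0.7, -0.3, -0.2]
gripper_width: 9.8
gripper_force: 45.0
```

>>> send_rows(
  targets="0 0 0 0 0 0 0;0 0 0 0 0 0 0;0 0 0 0 0 0 0;0 0 0 0 0 0 0",
)

```text
time_s: 14.27
ee_pos: [447.4, 54.1, 130.0]
ee_rot: [180.0, 0.0, -0.0]
force: [0.1, -0.0, -0.4]
gripper_width: 9.5
gripper_force: 45.0
```

Run:
```python
from h import *
S=Cam('side'); rel([448,55,93.5],0); p=env.state()['ee_pos']
o=p+[29.4,0,-6.5]
for n,q in(("tipmid",o+[12,0,2]),("origin",o),("tab",o+[-25,0,32]),("groove",[512.9,55,88.8]),("spintop",[512.9,55,106])): print(n,np.round(S.proj(q),1))
for c in blobs(S.im,(230,150,300,250),(8,0,150),(40,120,255),5):
    print(cv2.contourArea(c),cv2.boundingRect(c))
cv2.imwrite('pics/g.png',cv2.resize(S.im[170:245,220:320],(800,600),interpolation=cv2.INTER_CUBIC))
```

```text
t 14.3167 at [447.4  54.3 130. ] [180.   0.  -0.] shift m [ 0.0006 -0.0007  0.0365] turn [ 0.01  0.01 -0.01]
tipmid [274.3 203.4]
origin [267.6 205. ]
tab [252.6 190. ]
groove [287.9 219.8]
spintop [287.8 211.5]
20.5 (289, 242, 11, 7)
231.0 (273, 213, 27, 17)
19.0 (262, 199, 12, 8)
207.0 (280, 155, 20, 15)
```

View pics/g.png

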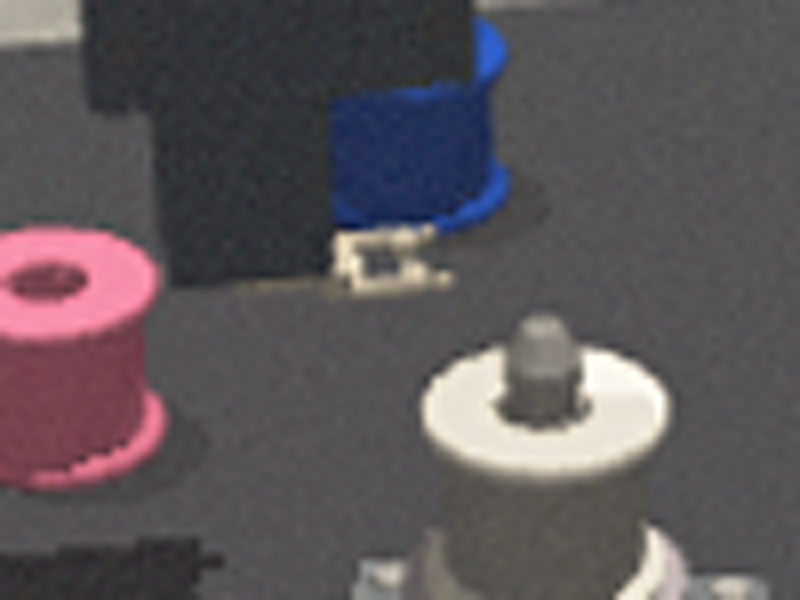

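The clip is held level with its mouth towards the spindle, tips at (443,253) in the crop and spindle top at (545,320). Both sit as predicted. Lowering to groove height.

>>> send_rows(
  targets="-0.005 -0.0005 0.008 0 0 0 0;-0.005 -0.0005 0.016 0 0 0 0;-0.005 -0.0005 0.024 0 0 0 0;-0.005 -0.0005 0.03 0 0 0 0;-0.005 -0.0005 0.034 0 0 0 0;-0.005 -0.0005 0.0365 0 0 0 0;-0.005 -0.0005 0.0365 0 0 0 0;-0.005 -0.0005 0.0365 0 0 0 0;-0.005 -0.0005 0.0365 0 0 0 0",
)

```text
time_s: 15.07
ee_pos: [442.5, 55.8, 93.8]
ee_rot: [-180.0, -0.0, 0.1]
force: [0.4, 1.0, 0.6]
gripper_width: 10.0
gripper_force: 45.0
```

>>> send_rows(
  targets="0.006 0 0 0 0 0 0;0.012 0 0 0 0 0 0;0.018 0 0 0 0 0 0;0.02 0 0 0 0 0 0;0.02 0 0 0 0 0 0;0.02 0 0 0 0 0 0",
)

```text
time_s: 15.57
ee_pos: [462.2, 55.8, 93.4]
ee_rot: [180.0, 0.0, 0.1]
force: [-0.8, -0.4, 0.2]
gripper_width: 9.6
gripper_force: 45.0
```

Tips are over the reel. I probe down gently for its top face to set the height.

>>> send_rows(
  targets="0 0 0.0003 0 0 0 0;0 0 0.0006 0 0 0 0;0 0 0.0006 0 0 0 0;0 0 0.0006 0 0 0 0",
)

```text
time_s: 15.9
ee_pos: [461.9, 55.8, 93.0]
ee_rot: [180.0, 0.0, 0.1]
force: [-0.3, 0.0, 0.5]
gripper_width: 9.9
gripper_force: 45.0
```

>>> send_rows(
  targets="0 0 0.0003 0 0 0 0;0 0 0.0006 0 0 0 0;0 0 0.0006 0 0 0 0;0 0 0.0006 0 0 0 0",
)

```text
time_s: 16.23
ee_pos: [462.1, 55.8, 92.4]
ee_rot: [180.0, -0.0, 0.1]
force: [-0.2, -0.1, -0.7]
gripper_width: 9.9
gripper_force: 45.0
```

>>> send_rows(
  targets="0 0 0.0003 0 0 0 0;0 0 0.0006 0 0 0 0;0 0 0.0006 0 0 0 0;0 0 0.0006 0 0 0 0",
)

```text
time_s: 16.57
ee_pos: [462.3, 55.8, 91.9]
ee_rot: [180.0, -0.0, 0.1]
force: [-0.4, -0.1, 1.7]
gripper_width: 10.1
gripper_force: 45.0
```

>>> send_rows(
  targets="0 0 0.0003 0 0 0 0;0 0 0.0006 0 0 0 0;0 0 0.0006 0 0 0 0;0 0 0.0006 0 0 0 0",
)

```text
time_s: 16.9
ee_pos: [462.5, 55.8, 91.5]
ee_rot: [180.0, -0.1, 0.1]
force: [-1.3, 0.7, 4.8]
gripper_width: 9.9
gripper_force: 45.0
```

Contact at TCP z of about 92.1. I raise to about 0.6 mm clear and advance.

>>> send_rows(
  targets="0 0 -0.0012 0 0 0 0;0 0 -0.0012 0 0 0 0;0.002 0 -0.0012 0 0 0 0;0.004 0 -0.0012 0 0 0 0;0.006 0 -0.0012 0 0 0 0;0.008 0 -0.0012 0 0 0 0;0.008 0 -0.0012 0 0 0 0;0.008 0 -0.0012 0 0 0 0",
)

```text
time_s: 17.57
ee_pos: [470.2, 55.8, 92.2]
ee_rot: [180.0, 0.0, 0.1]
force: [0.1, -0.2, 0.6]
gripper_width: 9.7
gripper_force: 45.0
```

>>> send_rows(
  targets="0.001 0 0 0 0 0 0;0.002 0 0 0 0 0 0;0.003 0 0 0 0 0 0;0.003 0 0 0 0 0 0",
)

```text
time_s: 17.9
ee_pos: [472.6, 55.6, 92.2]
ee_rot: [180.0, 0.1, 0.1]
force: [-2.8, -1.5, 0.9]
gripper_width: 9.7
gripper_force: 45.0
```

>>> send_rows(
  targets="0.001 0.0005 0 0 0 0 0;0.002 0.001 0 0 0 0 0;0.003 0.001 0 0 0 0 0;0.003 0.001 0 0 0 0 0",
)

```text
time_s: 18.23
ee_pos: [475.4, 54.7, 92.1]
ee_rot: [180.0, 0.1, 0.1]
force: [-4.5, -0.5, 0.9]
gripper_width: 9.8
gripper_force: 45.0
```

>>> send_rows(
  targets="0.001 0 0 0 0 0 0;0.002 0 0 0 0 0 0;0.002 0 0 0 0 0 0",
)

```text
time_s: 18.48
ee_pos: [476.9, 54.7, 92.1]
ee_rot: [180.0, 0.2, 0.1]
force: [-5.4, -0.8, 1.4]
gripper_width: 9.9
gripper_force: 45.0
```

>>> send_rows(
  targets="0.001 0.0003 0 0 0 0 0;0.002 0.0005 0 0 0 0 0;0.003 0.0005 0 0 0 0 0;0.003 0.0005 0 0 0 0 0",
)

```text
time_s: 18.82
ee_pos: [479.0, 54.4, 92.0]
ee_rot: [180.0, 0.3, 0.1]
force: [-7.8, 0.2, 2.2]
gripper_width: 9.6
gripper_force: 45.0
```

>>> send_rows(
  targets="0.001 0 0 0 0 0 0;0.002 0 0 0 0 0 0;0.002 0 0 0 0 0 0",
)

```text
time_s: 19.07
ee_pos: [480.4, 54.3, 91.9]
ee_rot: [180.0, 0.4, 0.1]
force: [-8.3, -0.4, 3.9]
gripper_width: 9.9
gripper_force: 45.0
```

>>> send_rows(
  targets="0.0007 0 -0.0002 0 0 0 0;0.0014 0 -0.0003 0 0 0 0;0.002 0 -0.0003 0 0 0 0;0.002 0 -0.0003 0 0 0 0",
)

```text
time_s: 19.4
ee_pos: [482.0, 54.3, 92.0]
ee_rot: [180.0, 0.4, 0.1]
force: [-8.6, -0.5, 2.9]
gripper_width: 9.8
gripper_force: 45.0
```

>>> send_rows(
  targets="0.0008 0 0 0 0 0 0;0.0015 0 0 0 0 0 0;0.0015 0 0 0 0 0 0",
)

```text
time_s: 19.65
ee_pos: [486.0, 54.4, 92.4]
ee_rot: [180.0, 0.1, 0.1]
force: [-4.8, 0.2, -0.3]
gripper_width: 9.8
gripper_force: 45.0
```

The force fell from about 9 N to 4.8 N as the TCP jumped 4 mm: the snap. A small further push to check it is home.

>>> send_rows(
  targets="0.001 0 0 0 0 0 0;0.002 0 0 0 0 0 0;0.002 0 0 0 0 0 0;0.002 0 0 0 0 0 0",
)

```text
time_s: 19.98
ee_pos: [487.2, 54.4, 92.2]
ee_rot: [180.0, 0.2, 0.1]
force: [-5.9, -0.2, 0.9]
gripper_width: 9.8
gripper_force: 45.0
```

>>> send_rows(
  targets="-0.0015 0 0 0 0 0 0;-0.003 0 0 0 0 0 0;-0.0045 0 0 0 0 0 0;-0.0045 0 0 0 0 0 0;-0.0045 0 0 0 0 0 0",
)

```text
time_s: 20.4
ee_pos: [484.3, 54.4, 92.6]
ee_rot: [180.0, -0.0, 0.1]
force: [-2.3, -0.7, -1.7]
gripper_width: 9.8
gripper_force: 45.0
```

>>> send_rows(
  targets="-0.001 0 0.0003 0 0 0 0;-0.002 0 0.0003 0 0 0 0;-0.002 0 0.0003 0 0 0 0;-0.002 0 0.0003 0 0 0 0",
)

```text
time_s: 20.73
ee_pos: [482.8, 54.4, 92.6]
ee_rot: [-180.0, -0.1, 0.1]
force: [-1.0, -0.0, -2.1]
gripper_width: 9.4
gripper_force: 45.0
```

>>> send_rows(
  targets="0 0 0 0 0 0 25;0 0 0 0 0 0 40;0 0 0 0 0 0 40;0 0 0 0 0 0 40;0 0 0 0 0 0 40;0 0 -0.01 0 0 0 40;0 0 -0.03 0 0 0 40;0 0 -0.06 0 0 0 40;-0.03 0 -0.09 0 0 0 40;-0.07 0 -0.12 0 0 0 40;-0.1 0 -0.12 0 0 0 40;-0.1 0 -0.12 0 0 0 40",
)

```text
time_s: 21.73
ee_pos: [377.0, 54.0, 214.0]
ee_rot: [-180.0, 0.0, 0.1]
force: [-0.5, 0.5, -1.1]
gripper_width: 36.7
gripper_force: 0.0
```

Run:
```python
from h import *
S,T=Cam('side'),Cam('top'); print(env.state()['time_s'],env.state()['force'])
# clip tab / jaw blobs & reel, spindle in side view
for c in blobs(S.im,(245,190,310,250),(0,0,150),(179,120,255),5): print(cv2.contourArea(c),cv2.boundingRect(c))
P=[512.9,55]
for n,q in(("tab top",[488,55,86.5+32]),("tab base",[478,55,86.5]),("tips",[525,55,88]),("jaw back",[500,55,88]),("groove",[*P,88.8]),("spintop",[*P,106])): print(n,np.round(S.proj(q),1))
g=cv2.cvtColor(S.im,cv2.COLOR_BGR2GRAY)[202:230:2,262:306:2]; print(g)
cv2.imwrite('pics/h.png',cv2.resize(S.im[190:250,245:325],(800,600),interpolation=cv2.INTER_CUBIC))
```

```text
21.8333 [ 1.45757854 -0.1932281  -1.38501223]
78.5 (289, 236, 17, 14)
244.5 (274, 213, 30, 17)
25.5 (268, 205, 12, 4)
tab top [273.9 206.7]
tab base [268.7 222.8]
tips [294.5 219.5]
jaw back [280.8 220.9]
groove [287.9 219.8]
spintop [287.8 211.5]
[[ 86  86  83  83  86  87  77  82  83  84  84  78  81  86  84  85  84  85
   84  83  85  82]
 [ 83  82  82  76  67  72  72 118 111  80  82  84  80  80  84  80  85  83
   82  86  83  83]
 [ 79  81  82 194 227 236 233 235 243  88  83  83  86  87  87  79  79  84
   86  82  82  83]
 [ 81  82  81 130 160 146 137 126 111  85  81  83  79  79  83  84  82  84
   81  83  78  80]
 [ 83  82  78  98 105 105 106 107 110  87  85  79 173 178 108  85  83  80
   79  81  85  80]
 [ 82  85  81 100 107 102 105 105 107  81  74 116 141 147 141  82  77  81
   80  80  84  80]
 [ 83  80  84  99 103 104 106 105 102 230 232 124 134 140 130 163 238 209
   76  77  84  80]
 [ 83  82  84 100 111 109 105 103 104 217 213 111 141 139 128  87 245 245
  245 177  79  82]
 [ 80  82  81  95 106 104 102 106 105 222 158  83  86  82  89 165 247 244
  243 249 183  78]
 [ 81  81  78  96 101 105 102 104 104 191 185 133  78  79 129 154 238 246
  245 244 237  79]
 [ 82  83  79  84 106 106  98 139  93 174 199 191 147 147 155 165 112 239
  244 245 238  80]
 [ 83  83  86  84  81  83 191 229 240 233 212 229 236 236 235 234 246 246
  245 245 140  81]
 [ 84  85  82  83  79  78  99 182 247 248 245 245 245 245 245 245 247 249
  211 133  82  80]
 [ 81  82  81  83  84  83  86  83 119 162 205 213 231 230 217 219 179 133
   96  77  81  84]]
```

The tab's top face is at (274,207) against (273.9,206.7) predicted for home, with the spindle at column 288 as at the start. Handing in.

```bash
python3 -c "
from workcell import env
print(env.job_done())"
```

```text
the job is handed in; nothing more can be done
None
```

The reel sits on the plate and was let go, the clip snapped home in the groove (push peaked near 9 N, then fell to 5 N) and was released, and the job is handed in at about 22 s; no verdict was returned.

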